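# Seat a bearing with the guarded lever press

### The arm

A 6-joint arm with a two-finger parallel gripper is mounted at the origin on a cart in front of the work surface, level with it; the furniture and walls round the work are solid. World frame = base frame: x ahead of the robot, y to its left, z up, the work surface at z = 0. Lengths are in mm, angles in degrees, forces in N, time in s.
With the tool pointing down it reaches from about 300 to 850 mm from the base axis. Payload 4.2 kg.
Tool frame: the origin (TCP) lies midway between the tips of the shut fingers; the grasp point (between the pads) lies 19 mm behind it; z points along the fingers, y is the direction in which the jaws open and shut (so a half turn about z gives the same grasp; the last joint's range is limited). The gripper opens to 91 mm and grips with 3 to 60 N. Pads are 32 mm wide; open, the fingers measure 118 mm over their backs; the gripper's body (76 mm by 178 mm) begins 60 mm behind the grasp point.
Start: joints at [67.666, 18.312, 89.639, -0, 72.044, -1.146], TCP at [207.826, 536.148, 183.976] pointing down, gripper open.
Joint ranges: [-177.97, 177.97], [-48.28, 115.42], [12.27, 149.76], [-77.06, 257.06], [2.81, 150.46], [-146.56, 146.56]. Speed limits (degrees/s): [147.25, 147.25, 180, 180, 180, 180].

### API

Orientations are given as [roll, pitch, yaw] about the fixed x, y, z axes, in that order (R = Rz(yaw) Ry(pitch) Rx(roll)).
In Python, from workcell import * gives the robot as it stands.
- The arm moves only by the tool arm_command, never from a script. Its argument "deltas" is text: rows parted by semicolons, each of 7 numbers parted by spaces: the shift along the tool's x, y, z in mm, then the turn, a rotation vector about the tool's x, y, z in degrees, then the finger opening in mm, from 0 to 91.2. In form: x y z wx wy wz hand; .... A call has 1 to 5 rows; each row shifts and turns the commanded pose from where the row before left it, along the tool's axes as they then stand; what a row does not reach is not made up. A row lasts 1/8 s, in which the tool goes at most 62.5 mm and 10.7 degrees, less where a joint would pass 70% of its speed; a pose out of reach is approached as far as the arm can. A call is refused whole if a number of a shift passes 62.5 or a number of a turn 10.7, either way. A call with a gripper value outside its range is refused whole. The fingers move at their own pace and stop on an object; "force" is the grip in N (left out, the last holds). Time passes only in rows, so rows that do not move let the fingers close. It gives the time, the measured TCP pose, the force and the opening at its end, in the units of the state.
- state(): the state, without advancing time (a new reading comes with each control period).
- grab_frame(name): name is "scene" or "top" or "wrist"; returns the picture (384x512x3 uint8, red, green, blue); there is no depth.
- camera_model(name): a dict with "fx", "fy", "cx", "cy" (pixels), "rvec" (rotation vector, rad) and "tvec" (3), from world to camera coordinates, as OpenCV has them; the wrist camera has in their place "mount" (4x4, takes a point from camera to tool coordinates, whose origin is the TCP and whose axes are the flange's). Camera axes: x right, y down, z forward; pixel columns grow to the right and rows downward; lengths in mm; the calibration is good to about 2 mm. A picture is of the moment at which its call begins: read the wrist's pose just before it. camera_model takes no time and is no camera call.
- job_done(): hands the job in, once; it reports no verdict.
The state is a dict: "time_s": time; "qpos": joint angles; "qvel": joint speeds; "effort": joint torques, N m; "ee_pos": TCP position; "ee_rot": TCP orientation; "force": force on the tool from outside, world axes, zero at the start; "torque": the same for the moment, N m; "gripper_width": finger opening in mm.
Only numpy, scipy, OpenCV 4.12 (cv2) and the standard library are available. Lean on these libraries where they do the work, as an engineer would, in place of code of your own. Each camera call takes 0.05 s, during which the arm holds its last target. There are 200 camera calls.

### The job

Seat the bearing in its housing with the guarded press: push the loading slide all the way in by its upright handle plate, reach down through the window of the yellow guard and press the red lever pad until the bearing sits flush, let the lever spring back up, then push the slide all the way out again by the same plate. Pick nothing up. Do not touch the guard, the housing or the bearing, and leave the loose things round the press where they are.

Things in the scene. Friction and masses are not known exactly. Their poses are not given: they have to be found in the camera images.
- press: Bench lever press bolted to the workbench, blue-grey; it does not move. Origin: on the bench top, under the press. Axes: x from the front (the robot's side) to the column at the back, y to the left along the slide's track (the slide sticks out at +y), z up. Bed 16 mm high, from x -160 to +110 mm and y -85 to +85 mm; the track goes on to y = +270 mm, x -55 to +75 mm, 36 mm high. The ram's axis stands at x = +10 mm, y = 0.
- guard: The press's guard: yellow sheet-steel top with a rectangular window, on clear plastic panels; fixed to the press, same origin and axes. It spans x -152 to +56 mm, y -78 to +78 mm, and its top face is 190 mm above the bench. Nothing of the robot may touch it.
- window (a point): Centre of the guard's window, in the plane of its top face (190 mm above the bench). The opening measures 101 mm along the press's x and 91 mm along its y; edges 3 mm thick. Axes as press.
- lever_pad (a point): Centre of the upper face of the red lever pad, 46 mm (press x) by 38 mm (press y), right under the window's centre: 14 mm below the guard's top face at rest. It is pressed straight down, about 20 mm until the bearing is seated (34 mm below the guard's top face). A spring carries it: 2 to 3 N at first, about 10 N while the bearing slides in, then it comes to a hard stop. It springs back up when let go.
- lever (a joint): Lever angle in rad: 0 at rest (up), about 0.05 when the ram meets the bearing, about 0.12 when the bearing is seated, 0.165 at most.
- handle (a point): Middle of the top edge of the slide's upright handle plate (aluminium, black rubber edge): 70 mm wide along the press's x, 12 mm thick at the rubber edge, 6 mm below it, top 93 mm above the bench, foot at 31 mm: push it at 45 to 85 mm. Push its left face towards the press's -y to send the slide in, the other face towards +y to send it out. With the slide in, it stands about 115 mm clear of the guard.
- slide (a joint): Loading slide, m: 0 fully out (start), 0.125 fully in against the stop with the work under the ram. It takes about 3 N to move and stays where it is left. It carries the housing in a round recess 200 mm ahead of the handle plate.
- nest (a point): Centre of the floor of the round recess in the slide (66 mm wide, 4 mm deep, 27 mm above the bench).
- housing: Loose aluminium bearing housing, flange 64 mm across, hub 44 mm across, 26 mm high, lying in the slide's recess. Origin: centre of its underside. Not to be touched by the robot.
- bearing (a joint): Depth of the bearing (steel, 32 mm across, 9 mm high) in the housing's seat, m: 0 at the start (stands 4.5 mm proud of the hub), 0.0045 fully seated and flush. It stays where it is pressed.
- spare_bearing_1: Loose spare ball bearing, 32 mm across, 9 mm high, lying in front of the press; leave alone. Origin: centre of its underside.
- spare_bearing_2: Another loose spare ball bearing, 32 mm across, 9 mm high; leave alone.
- marker: Loose white marker with a black cap, 128 mm long, 15 mm thick, lying in front of the track; leave alone. Origin: centre of its underside.
- rotor_bell: Loose steel rotor bell, 124 mm across, 44 mm high, behind the track; leave alone.
- multimeter: Loose handheld meter, 144 x 73 x 43 mm, right of the press; leave alone.

How it is judged (in metres and radians):
On the way, in this order (a step that is already met when the one before it is completed fails the run):
1. the slide is fully in (value of joint slide above 0.121 m), for 0.2 s.
2. the bearing is seated with the slide in (value of joint bearing above 0.0039 m and value of joint slide above 0.119 m), for 0.1 s.
At the end, for the whole second after the job is handed in: The bearing is within 0.6 mm of flush, the lever is back up (under 0.03 rad), the slide is within 6 mm of fully out, and the housing lies flat and still in the slide's recess (within 5 mm) (value of joint bearing above 0.0039 m and value of joint lever below 0.03 rad and value of joint slide below 0.006 m and distance between housing and nest below 0.005 m and angle between housing's own z axis and vertical below 0.06 rad and linear speed of housing below 0.02 m/s); the robot touches nothing.
It fails at once if the housing is lifted out of the slide's recess (z of housing in the frame of nest above 0.01 m).
It fails at once if the robot touches the guard (contact force between any of the fingers, the arm and guard above 1 N).
It fails at once if the robot touches the housing or the bearing (contact force between any of the fingers, the arm and housing above 1 N).
It fails at once if a loose thing round the press is disturbed (distance of any of spare_bearing_1, spare_bearing_2, marker, rotor_bell, multimeter from where it was at the start of the episode above 0.02 m).
It also fails if it takes over 58 s, if anything falls off the work surface, if the arm or the gripper's body presses on something with over 40 N, if the wrist force passes 120 N, or if a joint passes its speed limit or range.

## Working session

There is one attempt and no reset: what is moved stays moved. The work goes in short steps, Python scripts to look and compute and a tool call to move; the robot and the scene stay as the last step left them, time stands still between calls to the robot, and variables do not carry over. Pictures are saved under pics/ and viewed, about 8 in all and at most 12, crops included, and the job is handed in when it is done.

Besides the shell and the picture viewer there is one more tool, called after "Emit:" in YAML: its name, and indented under it one key for each argument. arm_command: Moves the arm, as the interface text tells. Its arguments: {"type":"object","properties":{"deltas":{"type":"string"},"force":{"type":"number"}},"required":["deltas"]}

```bash
mkdir -p pics; ls; python3 - <<'E'
from workcell import *
import cv2
for n in("scene","top"):
    cv2.imwrite(f"pics/{n}0.png",cv2.cvtColor(grab_frame(n),cv2.COLOR_RGB2BGR)); print(n,camera_model(n))
print(camera_model("wrist"));print(state())
E
```

```text
pics
scene {'fx': 409.14397988998536, 'fy': 409.14397988998536, 'cx': 249.34293528368127, 'cy': 189.87922953076216, 'rvec': array([ 0.69878287,  2.58520895, -1.19708024]), 'tvec': array([ 603.35977297,   34.80216452, 1210.12395317])}
top {'fx': 486.0446733290571, 'fy': 486.0446733290571, 'cx': 251.66350173633796, 'cy': 199.18862925130048, 'rvec': array([ 2.24361368, -1.50342465,  0.38673619]), 'tvec': array([-442.92785928,  460.08047302, 1404.20636146])}
{'fx': 338.6410144495437, 'fy': 338.6410144495437, 'cx': 252.9950108352548, 'cy': 191.95343681373663, 'mount': array([[-2.88480766e-04, -9.71319941e-01, -2.37776132e-01,
         6.50100518e+01],
       [ 9.99999792e-01, -1.42903242e-04, -6.29482595e-04,
         3.91922294e-01],
       [ 5.77450017e-04, -2.37776265e-01,  9.71319780e-01,
        -2.01156277e+02],
       [ 0.00000000e+00,  0.00000000e+00,  0.00000000e+00,
         1.00000000e+00]])}
{'time_s': 0.1, 'qpos': array([ 6.76642829e+01,  1.83459294e+01,  8.96978506e+01,  4.90785778e-04,
        7.20438340e+01, -1.14655097e+00]), 'qvel': array([ 0.09279031, -0.04036991, -0.13149281,  0.05010227, -0.00783016,
       -0.03793986]), 'effort': array([ 9.46608270e-04, -4.13330698e+01, -2.32509023e+01,  7.28985504e-02,
        4.21117223e-02, -3.83256690e-05]), 'ee_pos': array([207.65030356, 535.67449742, 183.23553434]), 'ee_rot': array([-1.79912413e+02, -2.21969029e-03,  1.58810681e+02]), 'force': array([ 0.0481626 , -0.25188211, -0.00233456]), 'torque': array([-0.03126056,  0.0090271 , -0.06937351]), 'gripper_width': 91.28225300606952}
```

View pics/scene0.png

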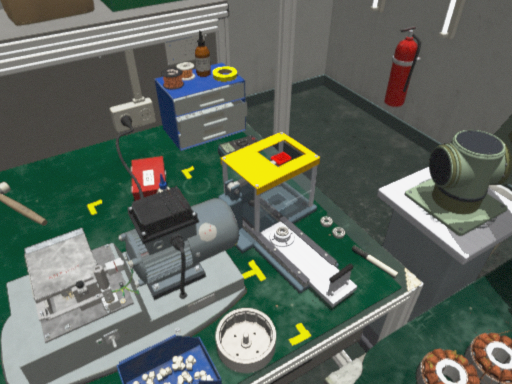

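View pics/top0.png

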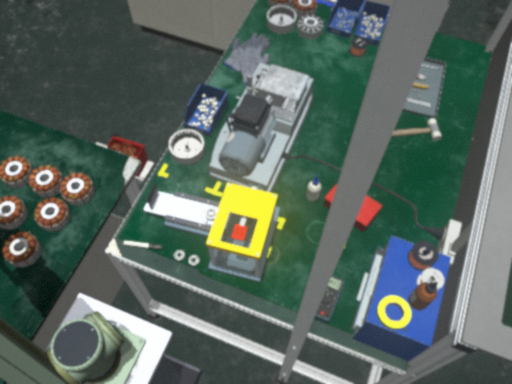

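The scene view shows the yellow guard around (270,160) and the red pad at (283,157). The slide sticks out toward the camera, with the handle at (342,273). The top view shows the guard at (243,220), the pad at (240,230), the slide at left (180,208), and the marker and spares in front. Next I'll measure the guard outline and pad.

```bash
cat > h.py <<'E'
import numpy as np, cv2
from workcell import *
from scipy.spatial.transform import Rotation as R
def cam(n,st=None):
    c=camera_model(n);K=np.array([[c['fx'],0,c['cx']],[0,c['fy'],c['cy']],[0,0,1]])
    if n=="wrist":
        T=np.eye(4);T[:3,:3]=R.from_euler('xyz',st['ee_rot'],degrees=True).as_matrix();T[:3,3]=st['ee_pos']
        W=np.linalg.inv(T@c['mount']);return K,W[:3,:3],W[:3,3]
    return K,cv2.Rodrigues(c['rvec'])[0],c['tvec']
def ray(C,uv,z):
    K,Rm,t=C;o=-Rm.T@t;d=(np.linalg.inv(K)@np.c_[np.atleast_2d(uv),np.ones(len(np.atleast_2d(uv)))].T).T@Rm
    return o+d*((z-o[2])/d[:,2])[:,None]
def proj(C,P):
    K,Rm,t=C;p=(np.atleast_2d(P)@Rm.T+t)@K.T;return p[:,:2]/p[:,2:]
def save(n,im): cv2.imwrite(f"pics/{n}.png",cv2.cvtColor(im,cv2.COLOR_RGB2BGR))
def masks(im):
    h=cv2.cvtColor(im,cv2.COLOR_RGB2HSV)
    y=cv2.inRange(h,(22,150,120),(35,255,255)); r=cv2.inRange(h,(0,170,90),(6,255,255))|cv2.inRange(h,(174,170,90),(180,255,255))
    return y,r
E
python3 - <<'E'
from h import *
for n in("scene","top"):
    im=cv2.cvtColor(cv2.imread(f"pics/{n}0.png"),cv2.COLOR_BGR2RGB);C=cam(n);y,r=masks(im)
    print(n,'base px',proj(C,[[0,0,0],[500,0,0],[0,500,0]]).round().tolist())
    cs,hi=cv2.findContours(y,cv2.RETR_CCOMP,cv2.CHAIN_APPROX_NONE)
    i=max(range(len(cs)),key=lambda i:cv2.contourArea(cs[i]));k=cs[i]
    q=cv2.approxPolyDP(cv2.convexHull(k),5,True)[:,0]
    print('guard',q.tolist(),ray(C,q,190).round(1).tolist())
    for j in range(len(cs)):
        if hi[0][j][3]==i and cv2.contourArea(cs[j])>40:
            b=cv2.approxPolyDP(cv2.convexHull(cs[j]),2,True)[:,0];print('win',b.tolist(),ray(C,b,190).round(1).tolist())
    x,yy,w,h=cv2.boundingRect(k);rr=np.zeros_like(r);rr[yy:yy+h,x:x+w]=r[yy:yy+h,x:x+w]
    p=np.argwhere(rr)[:,::-1];print('pad',p.mean(0),ray(C,p.mean(0),176).round(1))
E
```

```text
scene base px [[453.0, 202.0], [317.0, 270.0], [646.0, 336.0]]
guard [[319, 156], [314, 165], [258, 193], [221, 159], [277, 133]] [[377.3, -185.6, 190.0], [412.0, -160.9, 190.0], [590.1, -140.2, 190.0], [603.5, -304.9, 190.0], [411.2, -334.7, 190.0]]
win [[304, 153], [278, 167], [258, 151], [285, 140]] [[402.9, -216.6, 190.0], [495.1, -200.5, 190.0], [502.5, -286.6, 190.0], [411.6, -293.6, 190.0]]
pad [281.01875 157.775  ] [[ 455.6 -245.6  176. ]]
top base px [[98.0, 358.0], [176.0, 215.0], [-43.0, 294.0]]
guard [[207, 187], [218, 181], [277, 195], [258, 258], [206, 244]] [[545.0, -109.6, 190.0], [576.7, -131.6, 190.0], [599.4, -313.9, 190.0], [391.8, -336.6, 190.0], [375.2, -185.1, 190.0]]
win [[229, 211], [257, 219], [251, 246], [248, 249], [219, 240]] [[495.8, -203.2, 190.0], [502.8, -288.7, 190.0], [417.8, -304.8, 190.0], [406.2, -300.5, 190.0], [400.4, -214.0, 190.0]]
pad [238.71875 232.1625 ] [[ 449.9 -253.3  176. ]]
```

Emit:
arm_command:
  deltas: "0 0 -30 0 0 10.3 0; 0 0 -30 0 0 10.3 0; 0 0 -30 0 0 10.3 0; 0 0 -30 0 0 10.3 0; 0 0 -30 0 0 10.3 0"
  force: 20

```text
time_s: 0.72
ee_pos: [207.7, 535.8, 334.5]
ee_rot: [-180.0, 0.0, 107.0]
force: [0.0, -0.5, -0.3]
gripper_width: 44.1
```

Emit:
arm_command:
  deltas: "0 0 0 0 0 10.3 0; -55 19 0 0 0 0 0; -55 19 0 0 0 0 0; -55 19 0 0 0 0 0; -55 19 0 0 0 0 0"

```text
time_s: 1.35
ee_pos: [310.5, 325.2, 333.6]
ee_rot: [-180.0, 0.0, 97.0]
force: [1.7, -0.4, -0.5]
gripper_width: 0.6
```

Emit:
arm_command:
  deltas: "-55 19 0 0 0 0 0; -55 19 0 0 0 0 0; -55 19 0 0 0 0 0; -55 19 0 0 0 0 0; -55 19 0 0 0 0 0"

```text
time_s: 1.98
ee_pos: [438.3, 63.9, 333.7]
ee_rot: [-180.0, -0.0, 97.0]
force: [0.8, 0.5, -0.7]
gripper_width: 0.8
```

Emit:
arm_command:
  deltas: "-50 10 0 0 0 0 0; -30 5 0 0 0 0 0; 0 0 0 0 0 0 0; 0 0 0 0 0 0 0"

```text
time_s: 2.48
ee_pos: [462.3, -11.3, 333.7]
ee_rot: [-180.0, -0.0, 97.0]
force: [-0.2, 0.5, -0.2]
gripper_width: 0.3
```

```bash
python3 - <<'E'
from h import *
s=state();im=grab_frame("wrist");save("w1",im);print(s['ee_pos'],s['ee_rot'],s['qpos'],s['time_s'],s['gripper_width'],s['force'])
C=cam("wrist",s);y,r=masks(im)
cs,hi=cv2.findContours(y,cv2.RETR_CCOMP,cv2.CHAIN_APPROX_NONE)
i=max(range(len(cs)),key=lambda i:cv2.contourArea(cs[i]))
q=cv2.approxPolyDP(cv2.convexHull(cs[i]),4,True)[:,0];print('guard',q.tolist(),ray(C,q,190).round(1).tolist())
for j in range(len(cs)):
    if hi[0][j][3]==i and cv2.contourArea(cs[j])>100:
        b=cv2.approxPolyDP(cv2.convexHull(cs[j]),3,True)[:,0];print('win',b.tolist(),ray(C,b,190).round(1).tolist())
E
```

```text
[462.2560574  -11.26911567 333.69718544] [-1.79962780e+02 -4.93301158e-02  9.70189143e+01] [-2.85503231e+00  4.45021217e+00  8.63411314e+01  4.22204297e-02
  8.92537846e+01 -9.87452911e+00] 2.475 0.31403060874941996 [-0.24349426  0.46462631 -0.23618181]
guard [[403, 75], [401, 81], [371, 92], [374, 70]] [[595.7, 104.0, 190.0], [595.0, 98.4, 190.0], [568.2, 84.7, 190.0], [566.9, 105.1, 190.0]]
```

View pics/w1.png

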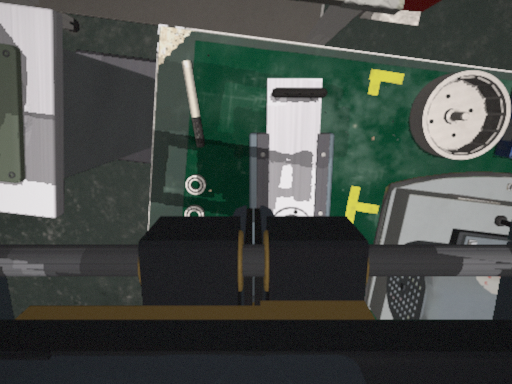

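The wrist view shows the handle's black edge at (300,92) and the white slide running nearly vertical, with the marker at (193,103) and the spares at (195,185). The press's y axis is therefore nearly aligned with the tool.

```bash
python3 - <<'E'
from h import *
s=state();C=cam("wrist",s);im=cv2.imread("pics/w1.png");g=cv2.cvtColor(im,cv2.COLOR_BGR2GRAY)
m=np.zeros_like(g);m[82:104,268:332]=(g[82:104,268:332]<70)
cs,_=cv2.findContours(m,cv2.RETR_EXTERNAL,cv2.CHAIN_APPROX_NONE);k=max(cs,key=cv2.contourArea)
b=cv2.boxPoints(cv2.minAreaRect(k));print(cv2.boundingRect(k),b.tolist(),ray(C,b,93).round(1).tolist(),ray(C,b.mean(0),93).round(1))
w=(g>150)
L=[];Rr=[]
for v in range(106,190,4):
    c=np.flatnonzero(w[v,258:332])+258
    L.append((c[0],v));Rr.append((c[-1],v))
for e in(L,Rr):
    P=ray(C,np.array(e,float),31);vx,vy,x0,y0=cv2.fitLine(P[:,:2].astype(np.float32),cv2.DIST_HUBER,0,.01,.01).ravel();print(e[::5],np.degrees(np.arctan(-vx/vy)),x0,y0)
# scene-camera handle
for n in("scene","top"):
    Cn=cam(n);print(n,proj(Cn,ray(C,b,93)).round(1).tolist())
E
```

```text
(272, 82, 60, 16) [[272.0, 82.0], [331.0, 82.0], [331.0, 97.0], [272.0, 97.0]] [[475.2, 90.4, 93.0], [548.1, 99.4, 93.0], [551.3, 81.7, 93.0], [477.6, 72.6, 93.0]] [[513.  86.  93.]]
[(np.int64(267), 106), (np.int64(266), 126), (np.int64(269), 146), (np.int64(269), 166), (np.int64(269), 186)] 9.516507 484.71866 4.7763934
[(np.int64(321), 106), (np.int64(320), 126), (np.int64(316), 146), (np.int64(316), 166), (np.int64(315), 186)] 4.9334154 557.3019 11.402443
scene [[355.2, 266.9], [331.9, 283.5], [325.6, 278.3], [349.1, 262.0]]
top [[143.2, 199.1], [151.5, 180.1], [156.8, 181.1], [148.5, 200.4]]
```

```bash
python3 - <<'E'
from h import *
a=np.radians(7.1);ex=np.array([np.cos(a),np.sin(a)]);ey=np.array([-ex[1],ex[0]])
c=np.array([511.7,82.2])-125*ey+22*ey-15*ex;print(c)
out=[]
for n in("scene","top"):
    im=cv2.imread(f"pics/{n}0.png");C=cam(n)
    for z,col in((134,(255,0,255)),(250,(255,255,0))):
        P=[np.r_[c+sx*89*ex+sy*38*ey,z] for sx,sy in((-1,-1),(1,-1),(1,1),(-1,1))]
        cv2.polylines(im,[proj(C,P).round().astype(int)],1,col,1)
    P=[np.r_[c+89*ex,z] for z in(0,134)];cv2.polylines(im,[proj(C,P).round().astype(int)],0,(0,0,255),1)
    y0,x0=(110,100) if n=="scene" else (80,130)
    out.append(cv2.resize(im[y0:y0+190,x0:x0+250],None,fx=1.6,fy=3.0*.53,interpolation=cv2.INTER_CUBIC))
h=min(o.shape[0] for o in out);cv2.imwrite("pics/box.png",np.hstack([o[:h] for o in out]))
E
```

```text
[509.54597304 -21.86421175]
```

View pics/box.png

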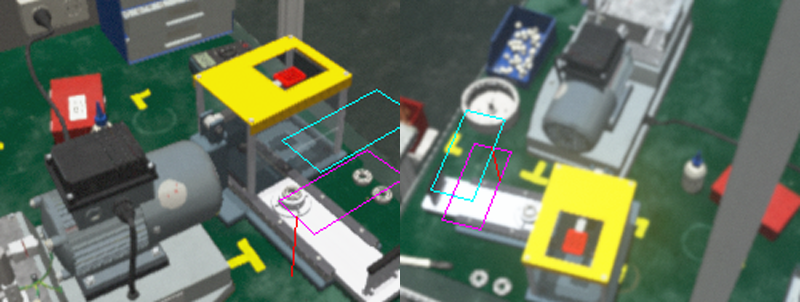

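The gripper body at the fully-in pose clears the motor and guard: its footprint lies beside the track, short of the motor. Next I'll move to the handle's outer side.

Emit:
arm_command:
  deltas: "46 17 0 0 0 0 0; 46 17 0 0 0 0 0; 45 16 40 0 0 0 0; 0 0 50 0 0 0 0; 0 0 50 0 0 0 0"

```text
time_s: 3.15
ee_pos: [494.9, 132.4, 192.7]
ee_rot: [179.9, -0.0, 97.2]
force: [0.6, 0.5, 0.7]
gripper_width: 0.4
```

Emit:
arm_command:
  deltas: "0 0 50 0 0 0 0; 0 0 50 0 0 0 0; 0 0 32 0 0 0 0; 0 0 0 0 0 0 0; 0 0 0 0 0 0 0"

```text
time_s: 3.78
ee_pos: [496.5, 131.2, 63.4]
ee_rot: [179.8, -0.0, 97.1]
force: [1.4, -0.5, 0.6]
gripper_width: 0.3
```

```bash
python3 - <<'E'
from h import *
im=grab_frame("scene");save("s1",im[200:340,240:440].repeat(3,0).repeat(3,1));print(state()['ee_pos'])
E
```

```text
[496.80723107 131.13044785  63.74496955]
```

View pics/s1.png

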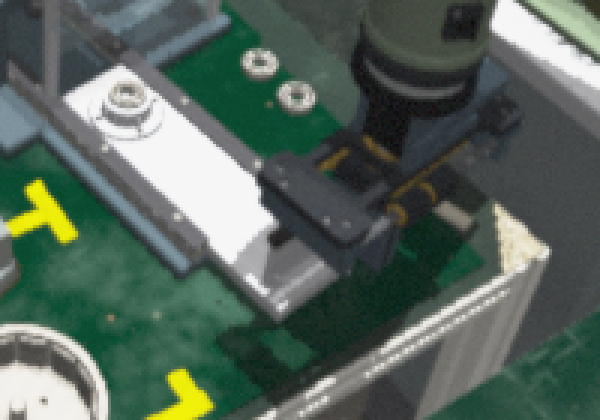

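The gripper is on the outer side of the handle, beyond the plate, and clear of the marker. I'll push in.

Emit:
arm_command:
  deltas: "-8 0 0 0 0 0 0; -8 0 0 0 0 0 0; -8 0 0 0 0 0 0; -8 0 0 0 0 0 0; -8 0 0 0 0 0 0"

```text
time_s: 4.45
ee_pos: [500.6, 90.4, 62.1]
ee_rot: [180.0, -0.1, 97.0]
force: [0.1, 3.2, 1.9]
gripper_width: 0.3
```

Emit:
arm_command:
  deltas: "-10 0 0 0 0 0 0; -10 0 0 0 0 0 0; -10 0 0 0 0 0 0; -10 0 0 0 0 0 0; -10 0 0 0 0 0 0"

```text
time_s: 5.08
ee_pos: [506.6, 40.2, 62.0]
ee_rot: [180.0, -0.0, 97.0]
force: [-0.9, 2.8, 3.2]
gripper_width: 0.4
```

Emit:
arm_command:
  deltas: "-8 0 0 0 0 0 0; -8 0 0 0 0 0 0; -8 0 0 0 0 0 0; -8 0 0 0 0 0 0; -8 0 0 0 0 0 0"

```text
time_s: 5.7
ee_pos: [511.4, 0.7, 61.9]
ee_rot: [-180.0, -0.0, 97.0]
force: [0.3, 3.1, 2.1]
gripper_width: 0.8
```

Emit:
arm_command:
  deltas: "-5 0 0 0 0 0 0; -4 0 0 0 0 0 0; -4 0 0 0 0 0 0; -3 0 0 0 0 0 0; -3 0 0 0 0 0 0"

```text
time_s: 6.32
ee_pos: [513.7, -17.8, 61.9]
ee_rot: [-180.0, -0.0, 97.0]
force: [-0.5, 2.6, 2.0]
gripper_width: 0.8
```

Emit:
arm_command:
  deltas: "-2 0 0 0 0 0 0; -2 0 0 0 0 0 0; 0 0 0 0 0 0 0"

```text
time_s: 6.7
ee_pos: [513.8, -19.7, 61.9]
ee_rot: [-180.0, -0.2, 96.9]
force: [-1.2, 8.4, 2.3]
gripper_width: 0.4
```

Emit:
arm_command:
  deltas: "-2 0 0 0 0 0 0; -2 0 0 0 0 0 0; 0 0 0 0 0 0 0; 0 0 0 0 0 0 0"

```text
time_s: 7.2
ee_pos: [514.9, -24.3, 63.1]
ee_rot: [179.9, -0.1, 97.0]
force: [-3.3, 6.5, 10.4]
gripper_width: 0.5
```

Emit:
arm_command:
  deltas: "-2 0 0 0 0 0 0; 0 0 0 0 0 0 0; 0 0 0 0 0 0 0"

```text
time_s: 7.58
ee_pos: [515.5, -26.6, 63.2]
ee_rot: [179.9, -0.1, 97.0]
force: [-2.1, 6.1, 8.5]
gripper_width: 0.3
```

```bash
python3 - <<'E'
from h import *
a=grab_frame("scene")[110:310,150:400];b=grab_frame("wrist")[0:300,130:505]
save("s2",np.hstack([cv2.resize(a,(420,336)),cv2.resize(b,(375,336))]));print(state()['ee_pos'],state()['force'])
E
```

```text
[515.45060378 -26.59659909  63.15876037] [-2.1501625   6.7660203   9.77075524]
```

View pics/s2.png

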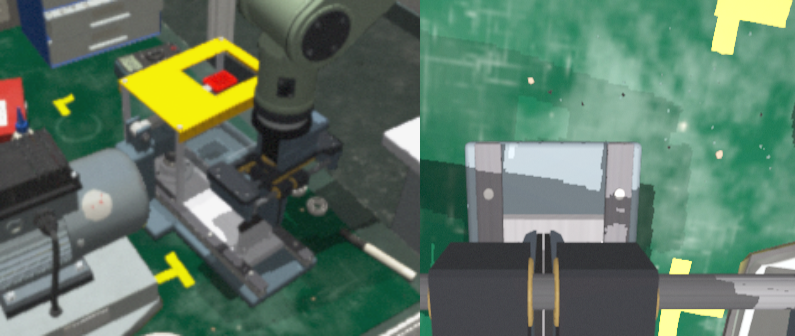

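The slide is in by roughly its full travel: its white rear edge is at crop row 215 and the track's end at row 142. I'll compare them numerically with the start picture.

```bash
python3 - <<'E'
from h import *
s=state();C=cam("wrist",s)
a=np.radians(7.1);ey=np.array([-np.sin(a),np.cos(a)])
f=300/336
p=ray(C,[[553-420+130,215*f],[553-420+130,142*f]],[29,36][0])[:,:2]
print('rear now',p[0],'track end',p[1],p[0]@ey,p[1]@ey)
s0=dict(ee_pos=[462.26,-11.27,333.7],ee_rot=[-179.963,-.049,97.019]);C0=cam("wrist",s0)
q=ray(C0,[[294,79],[262,134],[320,134]],29)[:,:2];print('rear0',q[0],q@ey)
print('tcp',s['ee_pos'][:2]@ey,'handle0',np.array([511.7,82.2])@ey)
E
```

```text
rear now [522.98385469 -17.15981701] track end [517.10760119  28.30730538] -81.66981122235777 -35.825019938401205
rear0 [508.51341391 103.12142666] [ 39.47767626 -37.72927125 -37.87777719]
tcp -90.10311053401281 handle0 18.32280964607706
```

Emit:
arm_command:
  deltas: "5 0 0 0 0 0 0; 10 0 0 0 0 0 0; 15 0 0 0 0 0 0; 15 0 0 0 0 0 0; 0 0 0 0 0 0 0"

```text
time_s: 8.3
ee_pos: [510.2, 17.3, 63.2]
ee_rot: [179.9, 0.0, 97.1]
force: [-1.8, 1.8, 7.8]
gripper_width: 0.4
```

```bash
python3 - <<'E'
from h import *
a=grab_frame("scene")[160:320,200:400];s=state();b=grab_frame("wrist")[0:300,130:505]
save("s3",np.hstack([cv2.resize(a,(420,336)),cv2.resize(b,(375,336))]));print(s['ee_pos'],s['ee_rot'],s['force'],s['torque'])
E
```

```text
[510.29379226  17.20974218  63.16391659] [1.79873116e+02 3.47466411e-02 9.70633006e+01] [-1.75938671  2.70067119  8.60686873] [ 0.26355003  0.31606715 -0.03861917]
```

View pics/s3.png

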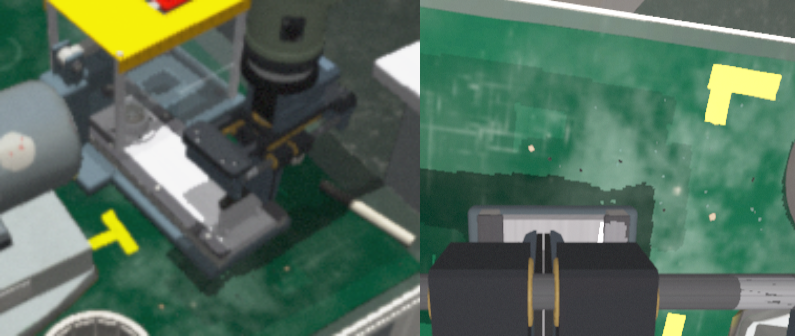

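The slide followed the gripper back: its rear edge is near the track end again at crop row 215. There is also a steady 8 N of upward force, so something on the gripper is riding on the plate's top edge. I'll lift off and look.

Emit:
arm_command:
  deltas: "0 0 -10 0 0 0 0; 0 0 -20 0 0 0 0; 0 0 -40 0 0 0 0; 0 0 -60 0 0 0 0; 0 0 0 0 0 0 0"

```text
time_s: 9.02
ee_pos: [512.7, 16.4, 196.9]
ee_rot: [179.4, 0.1, 97.0]
force: [-0.0, -0.1, -0.1]
gripper_width: 0.4
```

Emit:
arm_command:
  deltas: "-60 0 -20 0 0 0 0; -60 0 0 0 0 0 0; 0 0 0 0 0 0 0; 0 0 0 0 0 0 0"

```text
time_s: 9.52
ee_pos: [523.2, -101.3, 210.7]
ee_rot: [-179.9, -0.1, 97.0]
force: [-0.2, 0.0, -0.4]
gripper_width: 0.5
```

```bash
python3 - <<'E'
from h import *
a=grab_frame("scene")[160:320,200:400];s=state();b=grab_frame("wrist")[0:300,130:505];save("w4",grab_frame("wrist"))
save("s4",np.hstack([cv2.resize(a,(420,336)),cv2.resize(b,(375,336))]));print(s['time_s'],s['ee_pos'].tolist(),s['ee_rot'].tolist(),s['force'],s['torque'])
E
```

```text
9.575 [523.3672013224494, -100.65406563753143, 210.86386194659596] [-179.90211421174706, -0.051118881095860595, 97.03299593222583] [-0.53874792  0.88434988  0.50724268] [-0.0975335   0.03804668 -0.01363847]
```

View pics/s4.png

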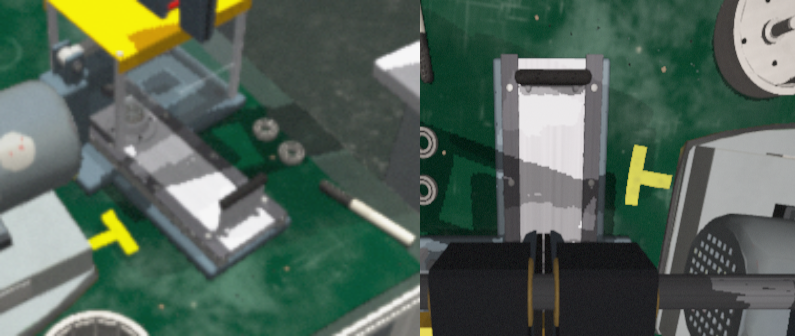

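```bash
python3 - <<'E'
from h import *
s=dict(ee_pos=[523.37,-100.65,210.86],ee_rot=[-179.9,-.05,97.03]);C=cam("wrist",s)
a=np.radians(7.1);ey=np.array([-np.sin(a),np.cos(a)]);ex=np.array([ey[1],-ey[0]])
g=cv2.cvtColor(cv2.imread("pics/w4.png"),cv2.COLOR_BGR2GRAY);f=300/336
m=np.zeros_like(g);m[54:90,205:315]=g[54:90,205:315]<60
k=max(cv2.findContours(m,cv2.RETR_EXTERNAL,cv2.CHAIN_APPROX_NONE)[0],key=cv2.contourArea)
x,y,w,h=cv2.boundingRect(k);print(x,y,w,h)
P=ray(C,[[x,y],[x+w,y],[x+w,y+h],[x,y+h],[x+w/2,y+h/2]],93)[:,:2];print(P,P@ey,P@ex)
print('rear',ray(C,[[263,58*f]],29)[0,:2]@ey,'tcp lift',np.array([510.29,17.2])@ey, 'yaw',cv2.minAreaRect(k))
E
```

```text
225 63 76 14
[[ 4.87074394e+02  1.53199624e+00]
 [ 5.54015129e+02  9.76301405e+00]
 [ 5.55850311e+02 -1.91064176e+00]
 [ 4.88287407e+02 -1.02195020e+01]
 [ 5.21305170e+02 -1.81454849e-01]] [-58.68286554 -58.78893745 -70.59991017 -70.49418281 -64.61415227] [483.52883396 550.97362973 551.35185844 483.2800435  517.28534133]
rear -39.523723891339024 tcp lift -46.00448823427562 yaw ((262.5, 69.5), (13.0, 75.0), 90.0)
```

The handle is now at press-y travel of about 83 mm, undisturbed otherwise. I'll push again with the tip higher (about z 73) so the shoulder clears the plate's edge.

Emit:
arm_command:
  deltas: "50 0 0 0 0 0 0; 50 0 0 0 0 0 0; 50 0 0 0 0 0 0; 0 0 45 0 0 0 0; 0 0 45 0 0 0 0"

```text
time_s: 10.3
ee_pos: [505.7, 49.6, 121.2]
ee_rot: [179.9, 0.0, 97.2]
force: [1.1, -0.2, -0.3]
gripper_width: 0.0
```

Emit:
arm_command:
  deltas: "0 0 46 0 0 0 0; -6 0 0 0 0 0 0; -8 0 0 0 0 0 0; -8 0 0 0 0 0 0; -8 0 0 0 0 0 0"

```text
time_s: 10.92
ee_pos: [510.5, 17.1, 77.2]
ee_rot: [179.8, 0.0, 97.0]
force: [-0.1, -0.5, -0.5]
gripper_width: 0.2
```

Emit:
arm_command:
  deltas: "-8 0 0 0 0 0 0; -7 0 0 0 0 0 0; -7 0 0 0 0 0 0; -7 0 0 0 0 0 0; 0 0 0 0 0 0 0"

```text
time_s: 11.55
ee_pos: [513.0, -11.4, 75.6]
ee_rot: [-180.0, -0.0, 97.0]
force: [-0.2, 0.5, 0.5]
gripper_width: 0.3
```

Emit:
arm_command:
  deltas: "-5 0 0 0 0 0 0; -4 0 0 0 0 0 0; -3 0 0 0 0 0 0"

```text
time_s: 11.92
ee_pos: [514.4, -23.1, 75.7]
ee_rot: [180.0, -0.0, 97.0]
force: [-0.2, 0.5, 0.3]
gripper_width: 0.2
```

Emit:
arm_command:
  deltas: "-2 0 0 0 0 0 0; -2 0 0 0 0 0 0; 0 0 0 0 0 0 0"

```text
time_s: 12.3
ee_pos: [514.9, -26.9, 75.7]
ee_rot: [180.0, -0.0, 97.0]
force: [-0.5, 0.7, -0.2]
gripper_width: 0.4
```

```bash
python3 - <<'E'
from h import *
s=state();b=grab_frame("wrist");save("w5",b);C=cam("wrist",s);g=cv2.cvtColor(b,cv2.COLOR_RGB2GRAY)
a=np.radians(7.1);ey=np.array([-np.sin(a),np.cos(a)])
for u in(245,275):
    col=g[60:215,u].astype(int);v=np.arange(60,215);d=np.abs(np.diff(col));i=[j for j in np.argsort(-d)[:5]]
    print(u,[(v[j],col[j],col[j+1],round(float(ray(C,[[u,v[j]]],29)[0,:2]@ey),1)) for j in sorted(i)])
p=proj(C,[[523,-50,93],[530,-100,93]]);print(p,s['force'])
E
```

```text
245 [(np.int64(131), np.int64(203), np.int64(255), -39.7), (np.int64(155), np.int64(247), np.int64(185), -57.1), (np.int64(166), np.int64(101), np.int64(48), -65.2), (np.int64(187), np.int64(37), np.int64(123), -81.2), (np.int64(205), np.int64(144), np.int64(65), -95.2)]
275 [(np.int64(130), np.int64(145), np.int64(201), -39.0), (np.int64(131), np.int64(201), np.int64(255), -39.8), (np.int64(159), np.int64(241), np.int64(127), -60.1), (np.int64(187), np.int64(40), np.int64(124), -81.2), (np.int64(188), np.int64(124), np.int64(173), -82.0)]
[[259.65366771 265.79330903]
 [260.66020889 339.98823336]] [-0.47644867  0.6518116  -0.19608179]
```

Emit:
arm_command:
  deltas: "-2 0 0 0 0 0 0; -2 0 0 0 0 0 0"

```text
time_s: 12.6
ee_pos: [515.4, -30.9, 75.7]
ee_rot: [180.0, -0.0, 97.0]
force: [0.1, 0.2, -0.3]
gripper_width: 0.1
```

Emit:
arm_command:
  deltas: "-2 0 0 0 0 0 0; 0 0 0 0 0 0 0"

```text
time_s: 12.85
ee_pos: [515.6, -33.0, 75.7]
ee_rot: [180.0, -0.0, 97.0]
force: [0.3, -0.6, -0.4]
gripper_width: 0.4
```

```bash
python3 - <<'E'
from h import *
a=grab_frame("scene")[170:290,220:370];b=grab_frame("wrist")[0:300,130:505];save("w6",b)
t=grab_frame("top")[150:270,130:290]
save("s6",np.hstack([cv2.resize(a,(420,336)),cv2.resize(b,(375,336))]));save("t6",t);print(state()['ee_pos'])
E
```

```text
[515.55748704 -32.80247709  75.6912315 ]
```

View pics/s6.png

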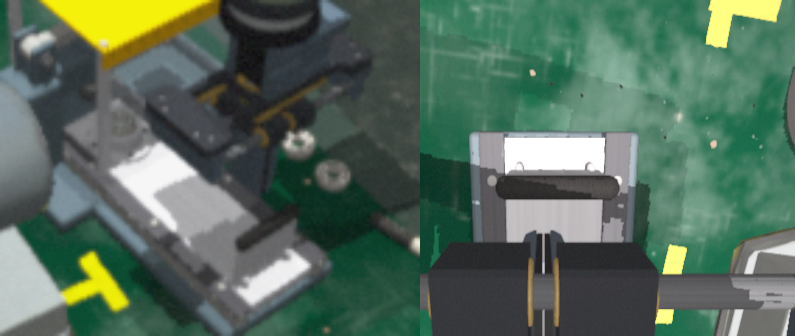

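```bash
python3 - <<'E'
from h import *
s=state();C=cam("wrist",s);f=300/336
a=np.radians(7.1);ey=np.array([-np.sin(a),np.cos(a)])
P=ray(C,[[130+(556-420),187*f]],93)[0];print('handle now',P,P[:2]@ey,'tcp',s['ee_pos'][:2]@ey)
P=ray(C,[[130+(556-420),132*f]],36)[0];print('track end',P[:2]@ey)
# scene view: rubber bar centre in s6 at (267,228)
u=[220+267*150/420,170+228*120/336];P=ray(cam("scene"),[u],93)[0];print('scene',u,P,P[:2]@ey)
E
```

```text
handle now [519.69988      3.08091568  93.        ] -61.17838160586192 tcp -96.27461239787569
track end -36.21383219571124
scene [315.3571428571429, 251.42857142857144] [524.17951359   8.94582989  93.        ] -55.91212924921034
```

The pictures show the handle outside the tool at about travel 80 mm, so at z 76 the fingers passed it without touching. On the first push they were probably only rubbing along its top. The heights must not be what I assumed, so I'll triangulate them.

```bash
python3 - <<'E'
from h import *
def tri(obs):
    A=[];b=[]
    for C,uv in obs:
        K,Rm,t=C;P=K@np.c_[Rm,t]
        for k in(0,1):
            r=uv[k]*P[2]-P[k];n=np.linalg.norm(r[:3]);A.append(r[:3]/n);b.append(-r[3]/n)
    x,res,_,_=np.linalg.lstsq(np.array(A),np.array(b),rcond=None);return x.round(1),(np.array(A)@x-b).round(1)
S,T=cam("scene"),cam("top")
sw=[[304,153],[278,167],[258,151],[285,140]];tw=[[219,240],[229,211],[257,219],[249.5,248]]
for a,b in zip(sw,tw): print('win',tri([(S,a),(T,b)]))
print('pad',tri([(S,[281,157.8]),(T,[238.7,232.2])]))
W1=cam("wrist",dict(ee_pos=[462.26,-11.27,333.7],ee_rot=[-179.963,-.049,97.019]))
W4=cam("wrist",dict(ee_pos=[523.37,-100.65,210.86],ee_rot=[-179.9,-.05,97.03]));W6=cam("wrist",state())
f=300/336
print('h0',tri([(S,[342,272]),(W1,[300,92.5])]))
print('h ',tri([(S,[315.4,251.4]),(W6,[266,167]),(W4,[263,70])]),tri([(W6,[266,167]),(W4,[263,70])]))
# spare bearing / T mark on table: use first wrist view & scene
print('spare',tri([(S,[326,221]),(W1,[195.5,185])]),'T corner',tri([(S,[300,342]),(W1,[374,95])]))
E
```

```text
win (array([ 401.8, -215.2,  189.9]), array([-1.8, -0.4, -1.7,  0.8]))
win (array([ 495.2, -202.3,  189.3]), array([ 1.1,  0.3,  1. , -0.5]))
win (array([ 502.4, -288.1,  189.4]), array([ 0.8,  0.2,  0.7, -0.4]))
win (array([ 409.8, -300.8,  186.2]), array([ 2.7,  0.8,  2.5, -1.3]))
pad (array([ 451.7, -252. ,  170.6]), array([ 0.4,  0.1,  0.4, -0.2]))
h0 (array([510.3,  83.9,  91.6]), array([2.3, 0.6, 1.3, 2.1]))
h  (array([520.1,   1.9,  84. ]), array([1.9, 0.2, 0.1, 0.3, 1.2, 1.2])) (array([521. ,   1.1,  80.4]), array([-0.5,  0. ,  0.5, -0. ]))
spare (array([396.3, -77.8,  46.2]), array([-17.5,  -4.9, -10.3, -15. ])) T corner (array([640.9, 110.5, -38.9]), array([10.2,  4.3,  5.6, 10.3]))
```

```bash
python3 - <<'E'
from h import *
s=state();S=cam("scene");p=s['ee_pos'];im=cv2.cvtColor(grab_frame("scene"),cv2.COLOR_RGB2BGR)
x0,y0=250,150;c=cv2.resize(im[y0:y0+110,x0:x0+110],None,fx=5.4,fy=5.4,interpolation=cv2.INTER_CUBIC)
for dz,col in((0,(0,0,255)),(30,(0,255,255)),(79,(255,0,255))):
    q=(proj(S,[p+[0,0,dz]])[0]-[x0,y0]+.5)*5.4;cv2.circle(c,tuple(q.astype(int).tolist()),4,col,1);print(dz,q)
cv2.imwrite("pics/z7.png",c)
E
```

```text
0 [310.94781299 507.26823121]
30 [316.51181596 461.09528716]
79 [326.09616676 381.55943938]
```

View pics/z7.png

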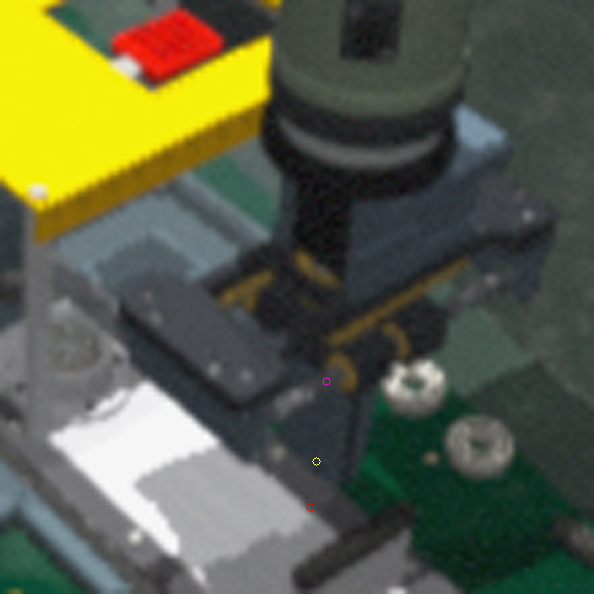

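The zoom shows the fingers ending about 28 mm above the nominal TCP (near the yellow circle, (318,470)), so the real tips are higher than reported. That explains the rubbing. I'll check the body height in this picture.

```bash
python3 - <<'E'
from h import *
s=state();S=cam("scene");p=s['ee_pos'];Rt=R.from_euler('xyz',s['ee_rot'],degrees=True).as_matrix()
def z(t): 
    return ((proj(S,[p+Rt@np.array(t,float)])[0]-[250,150]+.5)*5.4).round().tolist()
for dz in(60,80,100,120,140): print(dz,'corner+38+89',z([38,89,-dz]),'corner-38+89',z([-38,89,-dz]),'tip corner +16,+13',z([16,13,-dz]),z([16,60,-dz]))
for dz in(20,25,30,35,40):print(dz,z([16,13,-dz]),z([16,-13,-dz]),z([-16,13,-dz]))
E
```

```text
60 corner+38+89 [225.0, 564.0] corner-38+89 [106.0, 454.0] tip corner +16,+13 [326.0, 448.0] [243.0, 498.0]
80 corner+38+89 [228.0, 530.0] corner-38+89 [107.0, 421.0] tip corner +16,+13 [330.0, 415.0] [246.0, 465.0]
100 corner+38+89 [231.0, 496.0] corner-38+89 [108.0, 387.0] tip corner +16,+13 [334.0, 381.0] [249.0, 431.0]
120 corner+38+89 [234.0, 460.0] corner-38+89 [109.0, 352.0] tip corner +16,+13 [339.0, 345.0] [252.0, 396.0]
140 corner+38+89 [237.0, 424.0] corner-38+89 [110.0, 315.0] tip corner +16,+13 [343.0, 309.0] [255.0, 359.0]
20 [318.0, 512.0] [361.0, 485.0] [268.0, 469.0]
25 [319.0, 504.0] [362.0, 477.0] [269.0, 461.0]
30 [320.0, 496.0] [364.0, 469.0] [270.0, 453.0]
35 [321.0, 488.0] [365.0, 461.0] [271.0, 445.0]
40 [322.0, 480.0] [366.0, 453.0] [271.0, 437.0]
```

The tips sit 30 mm above the TCP, and the body is well clear, so I'll use TCP z = tip − 30 from here. I'll go back outside the plate and lower to tip z 62.

Emit:
arm_command:
  deltas: "0 0 -20 0 0 0 0; 45 0 0 0 0 0 0; 45 0 0 0 0 0 0; 0 0 0 0 0 0 0; 0 0 32 0 0 0 0"

```text
time_s: 13.68
ee_pos: [507.1, 56.8, 65.4]
ee_rot: [179.6, 0.0, 97.1]
force: [0.7, 0.3, -0.2]
gripper_width: 0.6
```

Emit:
arm_command:
  deltas: "0 0 32 0 0 0 0; 0 0 0 0 0 0 0; -10 0 0 0 0 0 0; -10 0 0 0 0 0 0; -8 0 0 0 0 0 0"

```text
time_s: 14.3
ee_pos: [508.8, 27.7, 32.7]
ee_rot: [179.9, 0.0, 97.0]
force: [0.8, -0.8, 0.6]
gripper_width: 0.6
```

Emit:
arm_command:
  deltas: "-8 0 0 0 0 0 0; -8 0 0 0 0 0 0; -8 0 0 0 0 0 0; -8 0 0 0 0 0 0"

```text
time_s: 14.8
ee_pos: [512.3, -3.4, 31.8]
ee_rot: [180.0, -0.0, 97.0]
force: [0.6, 2.0, 1.5]
gripper_width: 0.4
```

Emit:
arm_command:
  deltas: "-5 0 0 0 0 0 0; -4 0 0 0 0 0 0; -3 0 0 0 0 0 0; -2 0 0 0 0 0 0"

```text
time_s: 15.3
ee_pos: [513.8, -17.1, 31.7]
ee_rot: [180.0, -0.0, 97.0]
force: [-0.2, 3.1, 2.3]
gripper_width: 0.3
```

Emit:
arm_command:
  deltas: "-2 0 0 0 0 0 0; -2 0 0 0 0 0 0"

```text
time_s: 15.55
ee_pos: [514.0, -18.7, 31.8]
ee_rot: [180.0, -0.3, 96.9]
force: [1.7, 15.4, 2.8]
gripper_width: 0.1
```

Emit:
arm_command:
  deltas: "-2 0 0 0 0 0 0; 0 0 0 0 0 0 0"

```text
time_s: 15.8
ee_pos: [514.0, -18.6, 31.8]
ee_rot: [180.0, -0.4, 96.8]
force: [-0.0, 18.9, 4.1]
gripper_width: 0.4
```

The slide hit the stop firmly at 19 N. I'll back off, lift, and go over the window.

Emit:
arm_command:
  deltas: "0 0 0 0 0 0 0; 0 0 0 0 0 0 0; 12 0 0 0 0 0 0; 16 0 0 0 0 0 0; 0 0 -30 0 0 0 0"

```text
time_s: 16.42
ee_pos: [508.2, 5.7, 59.9]
ee_rot: [-179.6, -0.0, 97.1]
force: [-0.0, -0.6, 0.7]
gripper_width: 0.4
```

Emit:
arm_command:
  deltas: "0 0 -50 0 0 0 0; 0 0 -50 0 0 0 0; 0 0 -53 0 0 0 0; 0 0 0 0 0 0 0; -50 -18 0 0 0 0 0"

```text
time_s: 17.05
ee_pos: [499.3, -45.4, 214.0]
ee_rot: [-180.0, -0.0, 97.3]
force: [0.6, -1.5, -0.4]
gripper_width: 0.6
```

Emit:
arm_command:
  deltas: "-50 -18 0 0 0 0 0; -50 -18 0 0 0 0 0; -50 -18 0 0 0 0 0; -50 -18 0 0 0 0 0; 0 0 0 0 0 0 0"

```text
time_s: 17.68
ee_pos: [450.3, -256.6, 212.8]
ee_rot: [-179.8, -0.1, 96.7]
force: [1.0, -0.5, -0.2]
gripper_width: 0.4
```

```bash
python3 - <<'E'
from h import *
s=state();im=grab_frame("scene");save("s8",im);t=grab_frame("top");save("t8",t);print(s['ee_pos'],s['ee_rot'],s['force'])
R_=R.from_euler('xyz',s['ee_rot'],degrees=True).as_matrix();d=R_.T@(np.array([452,-252,0])-s['ee_pos']);print('tool delta',d.round(1))
a=cv2.resize(im[90:230,190:370],(540,420));b=cv2.resize(t[190:270,190:290],(250,200));o=np.zeros((420,795,3),np.uint8);o[:,:540]=a;o[:200,545:]=b;save("s8v",o)
E
```

```text
[ 450.3339017  -256.60360266  212.77579154] [-1.79806207e+02 -5.93985925e-02  9.67307536e+01] [ 1.01196329 -0.51992831 -0.1878711 ]
tool delta [  4.2   2.9 212.8]
```

View pics/s8v.png

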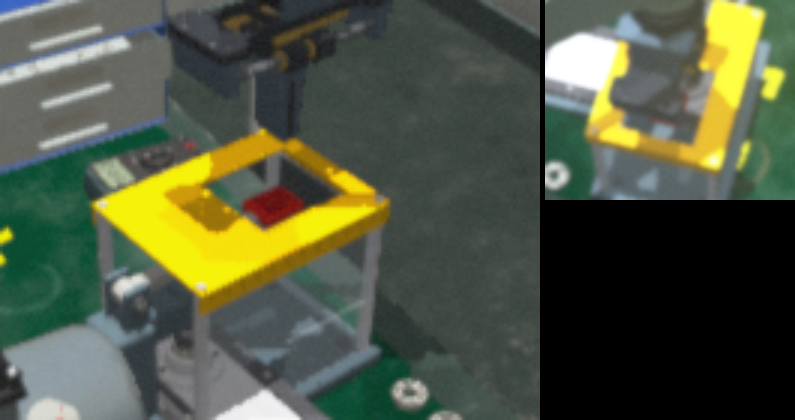

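The fingers hang right over the red pad (crop (285,135) above (275,205)), inside the window. I'll centre and descend.

Emit:
arm_command:
  deltas: "4 3 10 0 0 0 0; 0 0 15 0 0 0 0; 0 0 15 0 0 0 0; 0 0 12 0 0 0 0; 0 0 8 0 0 0 0"

```text
time_s: 18.4
ee_pos: [454.4, -249.6, 153.6]
ee_rot: [-180.0, -0.0, 97.0]
force: [-0.2, -0.1, -0.3]
gripper_width: 0.6
```

Emit:
arm_command:
  deltas: "0 0 5 0 0 0 0; 0 0 5 0 0 0 0; 0 0 4 0 0 0 0; 0 0 0 0 0 0 0"

```text
time_s: 18.9
ee_pos: [454.3, -250.1, 140.7]
ee_rot: [-180.0, 0.0, 97.0]
force: [-1.4, -1.6, 2.2]
gripper_width: 0.4
```

Emit:
arm_command:
  deltas: "0 0 3 0 0 0 0; 0 0 3 0 0 0 0; 0 0 0 0 0 0 0"

```text
time_s: 19.27
ee_pos: [454.4, -250.2, 135.4]
ee_rot: [-180.0, 0.0, 97.0]
force: [-3.8, -0.2, 6.5]
gripper_width: 0.3
```

Emit:
arm_command:
  deltas: "0 0 3 0 0 0 0; 0 0 2 0 0 0 0; 0 0 2 0 0 0 0; 0 0 0 0 0 0 0"

```text
time_s: 19.77
ee_pos: [453.9, -250.2, 128.6]
ee_rot: [-179.9, 0.0, 97.0]
force: [-4.9, -1.0, 7.9]
gripper_width: 0.3
```

Emit:
arm_command:
  deltas: "0 0 2 0 0 0 0; 0 0 2 0 0 0 0; 0 0 0 0 0 0 0"

```text
time_s: 20.15
ee_pos: [453.8, -250.3, 126.0]
ee_rot: [-180.0, 0.1, 97.0]
force: [-7.8, -0.4, 17.0]
gripper_width: 0.2
```

Emit:
arm_command:
  deltas: "0 0 2 0 0 0 0; 0 0 0 0 0 0 0; 0 0 0 0 0 0 0"

```text
time_s: 20.52
ee_pos: [453.8, -250.3, 125.3]
ee_rot: [180.0, 0.1, 97.0]
force: [-10.0, 1.4, 24.2]
gripper_width: 0.4
```

Emit:
arm_command:
  deltas: "0 0 2 0 0 0 0; 0 0 0 0 0 0 0; 0 0 0 0 0 0 0"

```text
time_s: 20.9
ee_pos: [453.9, -250.4, 124.7]
ee_rot: [180.0, 0.1, 97.0]
force: [-12.1, 3.1, 31.0]
gripper_width: 0.2
```

The pad is at the hard stop (31 N, 21 mm travel). I'll release it, rise, and go to the inner side of the plate.

Emit:
arm_command:
  deltas: "0 0 -6 0 0 0 0; 0 0 -8 0 0 0 0; 0 0 -12 0 0 0 0; 0 0 -30 0 0 0 0; 0 0 -40 0 0 0 0"

```text
time_s: 21.52
ee_pos: [454.5, -249.2, 215.6]
ee_rot: [-179.9, -0.1, 97.0]
force: [1.4, -0.6, -0.6]
gripper_width: 0.4
```

Emit:
arm_command:
  deltas: "0 0 0 0 0 0 0; 51 29 0 0 0 0 0; 51 29 0 0 0 0 0; 51 29 0 0 0 0 0; 0 0 0 0 0 0 0"

```text
time_s: 22.15
ee_pos: [523.0, -83.7, 214.3]
ee_rot: [-179.9, -0.1, 97.3]
force: [-1.1, -0.6, -0.1]
gripper_width: 0.3
```

Emit:
arm_command:
  deltas: "0 0 0 0 0 0 0; 0 0 0 0 0 0 0"

```text
time_s: 22.4
ee_pos: [521.7, -88.5, 215.3]
ee_rot: [-180.0, -0.0, 96.9]
force: [0.2, 0.4, -0.3]
gripper_width: 0.5
```

```bash
python3 - <<'E'
from h import *
s=state();im=grab_frame("wrist");save("w9",im);C=cam("wrist",s);print(s['ee_pos'],s['ee_rot'],s['force'])
a=np.radians(7.1);ey=np.array([-np.sin(a),np.cos(a)]);print('tcp',s['ee_pos'][:2]@ey,s['ee_pos'][:2]@np.array([ey[1],-ey[0]]))
g=cv2.cvtColor(im,cv2.COLOR_RGB2GRAY)
hp=proj(C,[[522.,-38.,93.]])[0];print('expected handle px',hp)
for u in(245,265,285):
    v=np.flatnonzero(g[60:205,u]<55)+60;print(u,v.min() if len(v) else 0,v.max() if len(v) else 0,len(v), (ray(C,[[u,v.min()],[u,v.max()]],93)[:,:2]@ey) if len(v) else '')
t=cv2.cvtColor(grab_frame("top"),cv2.COLOR_RGB2BGR);sc=cv2.cvtColor(grab_frame("scene"),cv2.COLOR_RGB2BGR)
o=np.hstack([cv2.resize(sc[110:290,190:390],(420,378)),cv2.resize(cv2.cvtColor(im,cv2.COLOR_RGB2BGR)[:300,130:505],(375,378))]);cv2.imwrite("pics/s9v.png",o)
E
```

```text
[521.74863153 -88.45908697 215.25807335] [-1.79950363e+02 -1.13390379e-02  9.69197939e+01] [ 0.19362308  0.43272443 -0.29063075]
tcp -152.26967853939934 506.8141568363304
expected handle px [258.22312885 126.61375395]
245 126 136 11 [-101.61954692 -110.9053154 ]
265 126 136 9 [-101.68424866 -110.97065856]
285 126 136 11 [-101.74895306 -111.03600444]
```

View pics/s9v.png

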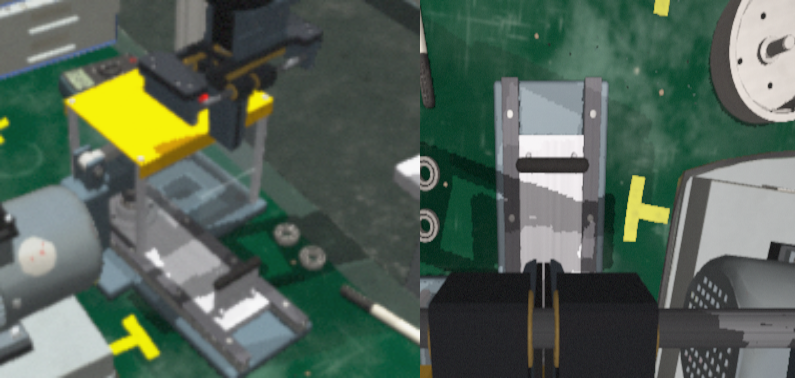

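The handle stands at the fully-in position (measured −106.3 against −106.7 expected), and the tool is 24 mm clear on its inner side. I'll lower and push out.

Emit:
arm_command:
  deltas: "0 0 45 0 0 0 0; 0 0 45 0 0 0 0; 0 0 45 0 0 0 0; 0 0 30 0 0 0 0; 0 0 18 0 0 0 0"

```text
time_s: 23.18
ee_pos: [521.2, -88.0, 31.1]
ee_rot: [-179.9, -0.0, 96.9]
force: [0.2, -0.9, 0.4]
gripper_width: 0.4
```

Emit:
arm_command:
  deltas: "0 0 0 0 0 0 0; 8 0 0 0 0 0 0; 8 0 0 0 0 0 0; 6 0 0 0 0 0 0; 6 0 0 0 0 0 0"

```text
time_s: 23.8
ee_pos: [519.4, -59.7, 33.4]
ee_rot: [179.9, 0.1, 97.1]
force: [-0.4, -2.9, 2.4]
gripper_width: 0.5
```

Emit:
arm_command:
  deltas: "8 0 0 0 0 0 0; 8 0 0 0 0 0 0; 8 0 0 0 0 0 0; 8 0 0 0 0 0 0; 8 0 0 0 0 0 0"

```text
time_s: 24.42
ee_pos: [514.4, -19.4, 32.8]
ee_rot: [180.0, 0.0, 97.0]
force: [3.5, -3.2, 1.8]
gripper_width: 0.4
```

Emit:
arm_command:
  deltas: "8 0 0 0 0 0 0; 8 0 0 0 0 0 0; 8 0 0 0 0 0 0; 8 0 0 0 0 0 0; 8 0 0 0 0 0 0"

```text
time_s: 25.05
ee_pos: [509.0, 20.3, 32.6]
ee_rot: [180.0, -0.0, 97.0]
force: [3.1, -2.1, 0.7]
gripper_width: 0.5
```

Emit:
arm_command:
  deltas: "8 0 0 0 0 0 0; 7 0 0 0 0 0 0; 6 0 0 0 0 0 0; 5 0 0 0 0 0 0; 4 0 0 0 0 0 0"

```text
time_s: 25.68
ee_pos: [505.2, 49.9, 32.6]
ee_rot: [-180.0, -0.0, 97.0]
force: [2.1, -2.3, -0.6]
gripper_width: 0.5
```

Emit:
arm_command:
  deltas: "3 0 0 0 0 0 0; 2 0 0 0 0 0 0; 2 0 0 0 0 0 0; 2 0 0 0 0 0 0"

```text
time_s: 26.18
ee_pos: [504.2, 58.5, 32.6]
ee_rot: [-180.0, -0.0, 97.0]
force: [2.6, -2.5, -0.4]
gripper_width: 0.9
```

Emit:
arm_command:
  deltas: "2 0 0 0 0 0 0; 2 0 0 0 0 0 0; 0 0 0 0 0 0 0"

```text
time_s: 26.55
ee_pos: [504.2, 58.3, 32.7]
ee_rot: [-180.0, 0.4, 97.2]
force: [3.5, -17.4, -0.5]
gripper_width: 0.7
```

The outer stop is reached at 17 N. I'll back off, lift clear and check numerically.

Emit:
arm_command:
  deltas: "-8 0 0 0 0 0 0; -12 0 0 0 0 0 0; 0 0 0 0 0 0 0; 0 0 -40 0 0 0 0; 0 0 -50 0 0 0 0"

```text
time_s: 27.18
ee_pos: [505.1, 43.0, 122.7]
ee_rot: [-179.8, -0.1, 97.0]
force: [0.6, -0.1, 0.1]
gripper_width: 0.4
```

Emit:
arm_command:
  deltas: "0 0 -50 0 0 0 0; 0 0 -50 0 0 0 0; 0 0 -50 0 0 0 0; 0 0 0 0 0 0 0; 0 0 0 0 0 0 0"

```text
time_s: 27.8
ee_pos: [505.5, 42.9, 271.9]
ee_rot: [-179.9, -0.0, 97.0]
force: [-0.3, -0.3, -1.5]
gripper_width: 0.7
```

Emit:
arm_command:
  deltas: "0 -50 -20 0 0 0 0; 0 -50 0 0 0 0 0; 0 0 0 0 0 0 0; 0 0 0 0 0 0 0"

```text
time_s: 28.3
ee_pos: [406.9, 30.5, 291.7]
ee_rot: [-179.9, -0.0, 97.0]
force: [0.0, 0.2, 0.4]
gripper_width: 0.5
```

```bash
python3 - <<'E'
from h import *
s=state();print(s['time_s'],s['ee_pos'],s['force'])
C=cam("wrist",s);im=grab_frame("wrist");save("w10",im);g=cv2.cvtColor(im,cv2.COLOR_RGB2GRAY)
a=np.radians(7.1);ey=np.array([-np.sin(a),np.cos(a)]);h=proj(C,[[511.7,82.2,93.]])[0];print('expected handle px',h)
if 0<h[0]<511:
  u=int(h[0])
  for uu in(u-15,u,u+15):
    v0=max(0,int(h[1])-15);v=np.flatnonzero(g[v0:int(h[1])+15,uu]<55)+v0
    if len(v): print(uu,v.min(),v.max(),ray(C,[[uu,v.min()],[uu,v.max()]],93)[:,:2]@ey)
# change against start pictures: handle, pad, loose things
for n in("scene","top"):
    A=cv2.imread(f"pics/{n}0.png");B=cv2.cvtColor(grab_frame(n),cv2.COLOR_RGB2BGR);cv2.imwrite(f"pics/{n}10.png",B)
    Cn=cam(n);d=cv2.absdiff(A,B).max(2)
    pts=dict(sp1=(326,221),sp2=(339,232),marker=(372,262),bell=(246,335),handle=(342,272),housing=(283,233),pad=(281,158)) if n=="scene" else dict(sp1=(180,255),sp2=(193,260),marker=(140,244),bell=(186,145),meter=(328,298),handle=(150,190),pad=(239,232))
    for k,(x,y) in pts.items():
        r=9;w=A[y-r:y+r,x-r:x+r];W=B[max(0,y-r-8):y+r+8,max(0,x-r-8):x+r+8]
        m=cv2.minMaxLoc(cv2.matchTemplate(W,w,cv2.TM_CCOEFF_NORMED));print(n,k,round(m[1],2),(m[3][0]-8,m[3][1]-8))
    p=np.argwhere(masks(B)[1]);q=p[(abs(p-[pts['pad'][1],pts['pad'][0]]).max(1)<20)];print('pad centroid',q.mean(0)[::-1] if len(q) else None)
E
```

```text
28.3 [406.92999262  30.48536352 291.68088386] [0.01806657 0.24775071 0.40032   ]
expected handle px [346.4504311  133.40702843]
331 129 137 [23.41591168 14.20591444]
346 129 137 [23.38476824 14.17470761]
361 129 137 [23.35362554 14.14350152]
scene sp1 1.0 (0, 0)
scene sp2 0.89 (0, 0)
scene marker 0.97 (3, 2)
scene bell 1.0 (0, 0)
scene handle 0.83 (-1, 0)
scene housing 0.91 (0, 0)
scene pad 1.0 (0, 0)
pad centroid None
top sp1 0.9 (0, 0)
top sp2 1.0 (0, 0)
top marker 0.98 (-6, -1)
top bell 1.0 (0, 0)
top meter 0.99 (0, 0)
top handle 0.98 (0, 0)
top pad 1.0 (0, 0)
pad centroid None
```

```bash
python3 - <<'E'
from h import *
for n,(x0,y0,x1,y1) in(("scene",(348,240,404,280)),("top",(112,232,168,254))):
    for k in("0","10"):
        A=cv2.imread(f"pics/{n}{k}.png");h=cv2.cvtColor(A,cv2.COLOR_BGR2HSV)[y0:y1,x0:x1]
        m=((h[...,1]<70)&(h[...,2]>140)).astype(np.uint8);c=max(cv2.findContours(m,0,1)[0],key=cv2.contourArea);print(n,k,cv2.boundingRect(c))
    print(np.mean(cv2.absdiff(cv2.imread(f"pics/{n}0.png"),cv2.imread(f"pics/{n}10.png"))[y0:y1,x0:x1]))
E
```

```text
scene 0 (19, 15, 31, 21)
scene 10 (21, 16, 29, 20)
12.46592261904762
top 0 (11, 8, 27, 8)
top 10 (11, 8, 24, 8)
14.476731601731602
```

The marker's unshadowed ends are in the same pixels as at the start, so it hasn't moved. Everything checks out, so I'm handing in.

```bash
python3 -c "
from workcell import *
print(job_done()); print(state()['time_s'])"
```

```text
the job is handed in; nothing more can be done
None
the job is handed in; nothing more can be done
```

I pushed the slide in to its stop, pressed the lever pad to its hard stop through the window, and let it spring back. I then pushed the slide out to its outer stop and handed the job in at about 28 s. No verdict was reported.

**A failed first try:** the real fingertips sit about 30 mm above the reported TCP. My first push therefore only rubbed along the plate's top edge, dragging the slide in and partly back out. A second try passed over the plate without touching it. I corrected the height from the pictures and repeated the push properly.

**Last checks:**
- **Slide in:** the push ended at the stop with 19 N. The handle measured −106.3 mm against −106.7 mm expected.
- **Press:** the pad travelled about 21 mm to a hard stop at 31 N. I judged the bearing seated from that travel and force and did not see it flush.
- **Slide out:** the push ended at the stop with 17 N. The handle was within about 1 mm of its start position.
- **Surroundings:** the lever pad looked the same as at the start. The spare bearings, rotor bell, multimeter and housing also matched the start pictures.
- **Marker:** the template match disagreed, by 3 px in the scene view and 6 px in the top view. The end of the marker clear of the arm's shadow had not moved, so I took it as shadow only.
- **Guard:** forces near the guard read close to zero, apart from those while pressing the pad.

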